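Clamp the crest board to its panel for gluing

TASK

Stand the long crest board in the jig's channel, upright and flat beside the panel with their ends level and its raised tab on top, and let go of it. Then take the two spring clamps off their rail, one at a time, and clip each right down over the top edge of panel and crest together, one on each shoulder beside the tab, so that they pull the crest flush against the panel. Leave the small crest board and the glue bottle where they are.

Things in the scene. Friction and masses are not known exactly. Their poses are not given: they have to be found in the camera images.
- jig: Wooden gluing jig, fixed: base 90 (x) x 240 (y) x 15 mm, spanning x -40 to 50; origin under it, z up. On it stands a fixed pine panel, x -10 to 0, 220 long in y, top edge at z 85. On its +x side is the channel for the crest: x 0 to 17, floor at z 15, closed by two dark lips (x 17 to 31, 50 long, at y +-65, flared tops to z 42). Braces on the -x side rise to z 33.
- seat (a point): Point on the jig's channel floor where the crest's origin lies when it is flush with the panel and level with its ends (jig x 6, y 0, z 15 mm). Axes as the jig's.
- left_spot (a point): Point on the jig, midway across panel and flush crest at the height of their top edges (jig x 1, y 70, z 85 mm): the middle of the stretch for one clamp (30 to 105 mm from the jig's middle).
- right_spot (a point): The same on the other side, y -70 mm: for the other clamp. Either clamp may go on either side.
- crest: Long crest board, loose pine, standing on edge: 12 mm thick (x), 220 long (y), shoulders 70 high; a middle tab 44 wide (y) rises to 104, its narrower round top to 117; 0.13 kg. Origin at the centre of its underside, z up; both faces alike. Grip the tab across the 12 mm, fingertips above the shoulders, to clear the panel (as high as the shoulders once seated).
- small_crest: A smaller crest board of the same shape and height but only 120 mm long (y), standing on the table; not needed. Origin at the centre of its underside.
- rail: Clamp rail, fixed: base 80 (x) x 190 (y) x 12 mm with an upright pine strip, x -5 to 5, 180 long (y), top edge at z 72 mm, on which both clamps are clipped. Origin under the base's centre.
- clamp_a: Spring clamp like a clothes peg, 0.11 kg, clipped on the rail, handles up. Origin on its pivot, z up, y closing direction, x along the edge; symmetric. Housing 22 x 28 mm, underside at z -6, rests on the edge when fully down. Throat 46 mm wide; round jaw pads at z -42, lowest point -47; 10 mm between them at the start, 38 when fully squeezed.
- clamp_b: The second spring clamp, the same as clamp_a.
- grip_a (a point): Point midway between the handles of clamp_a, 48 mm above its pivot: squeeze here along the clamp's y, from above. Handles are flat, 23 mm wide (x), from z 10 to 64 over the pivot, slanting outwards: 63 mm over their outsides at the top on the rail, about 17 when fully squeezed.
- grip_b (a point): The same point of clamp_b.
- clamp_a_l (a joint): Angle of each lever of clamp_a (both move alike): 0 with 10 mm between the jaws (on the rail), about 0.15 clipped on panel and crest (22 mm), 0.36 fully squeezed open (38 mm). A spring closes it: about 10 N at the handles.
- clamp_b_l (a joint): The same for clamp_b.
- glue_bottle: White bottle, 52 mm across, 130 mm tall; bystander. Origin under its centre.
Things that resemble listed ones, but are neither listed nor needed, are in the scene too. What is shaped like the clamp_b but red is not meant.

How it is judged:
On the way, in this order (a step that is already met when the one before it is completed fails the run):
1. the long crest stands in the jig's channel, let go, before any clamp is on it (z of crest in the frame of jig between 0.012 and 0.019 m and y of crest in the frame of jig between -0.012 and 0.012 m and angle between crest's own z axis and vertical below 0.12 rad and x of crest in the frame of jig between 0.003 and 0.014 m and contact force between the fingers and crest below 0.3 N and linear speed of crest below 0.03 m/s), for 0.2 s.
2. a first clamp is clipped over panel and crest, let go (((contact force between clamp_a and crest above 3 N and contact force between clamp_a and jig above 3 N and contact force between the fingers and clamp_a below 0.3 N and z of clamp_a in the frame of jig between 0.08 and 0.104 m and angle between clamp_a's own z axis and vertical below 0.3 rad and linear speed of clamp_a below 0.03 m/s) or (contact force between clamp_b and crest above 3 N and contact force between clamp_b and jig above 3 N and contact force between the fingers and clamp_b below 0.3 N and z of clamp_b in the frame of jig between 0.08 and 0.104 m and angle between clamp_b's own z axis and vertical below 0.3 rad and linear speed of clamp_b below 0.03 m/s))), for 0.2 s.
3. the second clamp is clipped on too, let go (contact force between each of clamp_a, clamp_b and crest above 3 N and contact force between each of clamp_a, clamp_b and jig above 3 N and contact force between the fingers and clamp_a below 0.3 N and z of clamp_a in the frame of jig between 0.08 and 0.104 m and angle between each of clamp_a, clamp_b's own z axis and vertical below 0.3 rad and linear speed of each of clamp_a, clamp_b below 0.03 m/s and contact force between the fingers and clamp_b below 0.3 N and z of clamp_b in the frame of jig between 0.08 and 0.104 m), for 0.2 s.
At the end, for the whole second after the job is handed in: Crest on the channel floor (4 mm), upright, flush with the panel (3 mm), ends level (12 mm). Each clamp let go, at rest, pressing over 3 N on crest and on panel, pivot at most 19 mm above the edges, leaning under 0.3 rad, one each side, 30 to 105 mm from the middle (all of step 3 and z of crest in the frame of jig between 0.012 and 0.019 m and y of crest in the frame of jig between -0.012 and 0.012 m and angle between crest's own z axis and vertical below 0.12 rad and x of crest in the frame of jig between 0.003 and 0.009 m and angle between the x axis of crest and the x axis of jig, either way round below 0.06 rad and angle between crest's own z axis and vertical below 0.06 rad and ((y of clamp_a in the frame of jig between 0.03 and 0.105 m and y of clamp_b in the frame of jig between -0.105 and -0.03 m) or (y of clamp_a in the frame of jig between -0.105 and -0.03 m and y of clamp_b in the frame of jig between 0.03 and 0.105 m)) and linear speed of crest below 0.03 m/s); the robot touches nothing.
It fails at once if the small crest board is moved by more than 30 mm (distance of small_crest from where it was at the start of the episode above 0.03 m).
It fails at once if the glue bottle is moved by more than 30 mm (distance of glue_bottle from where it was at the start of the episode above 0.03 m).
It also fails if it takes over 67 s, if anything falls off the work surface, if the arm or the gripper's body presses on something with over 40 N, if the wrist force passes 120 N, or if a joint passes its speed limit or range.

ROBOT

A 7-joint arm with a two-finger parallel gripper is mounted at the origin on the work surface. World frame = base frame: x ahead of the robot, y to its left, z up, the work surface at z = 0. Lengths are in m, angles in rad, forces in N, time in s.
With the tool pointing down it reaches from about 0.4 to 0.875 m from the base axis. Payload 19.3 kg.
Tool frame: the origin (TCP) lies on the centre line of the jaws, within the pads' length; the fingertips stand 14 mm ahead of it and the grasp point (between the pads) lies 5 mm behind it; z points along the fingers, y is the line along which they close (so a half turn about z gives the same grasp; the last joint's range is limited). The gripper opens to 85 mm and grips with 20 to 120 N. Pads are 22 mm wide; open, the fingers measure 114 mm over their backs; the gripper's body (76 mm by 85 mm) begins 54 mm behind the grasp point. The pads swing forward as they close: fully open they stand 13 mm farther back than shut.
Start: joints at [1.094, 0.521, -0.036, 1.599, 0.021, 1.021, -0.113], TCP at [0.247, -0.574, 0.245] pointing down, gripper open.
Joint ranges: [-2.91, 2.91], [-0.3, 2.13], [-1.5, 1.42], [0.17, 2.43], [-1.26, 4.41], [0.16, 1.93], [-2.52, 2.52]. Speed limits (rad/s): [1.89, 1.89, 2.39, 2.39, 3.01, 3.01, 3.01].

INTERFACE

Orientations are given as [roll, pitch, yaw] about the fixed x, y, z axes, in that order (R = Rz(yaw) Ry(pitch) Rx(roll)).
In Python, from workcell import bot, grab_frame, regions_of gives the robot as it stands. The module is installed in compiled form; this text tells all that it offers.
- The arm moves only by the tool play_rows, never from a script. Its argument "plan" is a list of rows, each a list of 3 entries, a list of its own where there are three numbers: the shift along the tool's x, y, z in units of 2.5 cm (1.0 is 2.5 cm), then the turn, a rotation vector about the tool's x, y, z in units of 0.15 rad (1.0 is 0.15 rad), then the closure, from -1 (fully open) to 1 (shut). In form: [[[tx, ty, tz], [rx, ry, rz], jaw], ...]. A call has 1 to 20 rows; each row shifts and turns the commanded pose from where the row before left it, along the tool's axes as they then stand; what a row does not reach is not made up. A row lasts 1/8 s, in which the tool goes at most 62.5 mm and 10.7 degrees, less where a joint would pass 70% of its speed; a pose out of reach is approached as far as the arm can. A call with a number of a shift or a turn outside -1 to 1 is refused whole. A call with a gripper value outside its range is refused whole. The fingers move at their own pace and stop on an object; "newtons" is the grip in N (left out, the last holds). Time passes only in rows, so rows that do not move let the fingers close. It gives the time, the measured TCP pose, the force, the opening and the grip force at its end, in the units of the state.
- bot.observe(): the state, without advancing time (a new reading comes with each control period).
- grab_frame(name): name is "side" or "top"; returns a dict with "pixels" (400x640x3 uint8, red, green, blue), "depth" (400x640 float32, m along the optical axis (not along the pixel's ray), 0 where there is no reading), "camera_matrix" (3x3 intrinsics, pixels), "R" (3x3) and "t" (3): a world point X has camera coordinates R X + t. Camera axes: x right, y down, z forward; pixel columns grow to the right and rows downward; lengths in m; the calibration is good to about 2 mm. A picture is of the moment at which its call begins.
- bot.job_done(): hands the job in; it is judged then, once.
Trained networks look in the newest picture that a camera, given by its name, has taken for a name from the list of things; names that differ only in an ending like _2 or _b are one class to them, and where a whole thing is asked for, a point or a joint stands for the part that bears it (a point fixed in the world has none). Each returns a list of dicts, best first, with "p" (0 to 1); they miss things now and then, are a little off and sometimes report something else, mostly with a low value. They report only what shows in the picture. A call takes as long as a camera call. They do not tell look-alikes from the thing itself.
- regions_of(thing, camera): "mask" (400x640 bool, what is visible of it) and "box" ([left, top, right, bottom] in pixels, round what is visible of it).
The state is a dict: "clock": time; "qpos": joint angles; "qd": joint speeds; "joint_efforts": joint torques, N m; "position": TCP position; "tool_rot": TCP orientation; "force": force on the tool from outside, world axes, zero at the start; "moment": the same for the moment, N m; "grip_width": finger opening in m; "finger_force": force on a finger pad.
Only numpy, scipy, OpenCV 4.12 (cv2) and the standard library are available. Lean on these libraries where they do the work, as an engineer would, in place of code of your own. Each camera call takes 0.05 s, during which the arm holds its last target. There are 200 camera calls.

## Working session

There is one attempt and no reset: what is moved stays moved. The work goes in short steps, Python scripts to look and compute and a tool call to move; the robot and the scene stay as the last step left them, time stands still between calls to the robot, and variables do not carry over. Pictures are saved under pics/ and viewed, at most 10 in all, crops included, and the job is handed in when it is done.

Besides the shell and the picture viewer there is one more tool, called after ">>>" as name(argument=value, ...), one argument or row to a line, values as JSON. play_rows: Moves the arm, as the interface text tells. Its arguments: {"type":"object","properties":{"plan":{"type":"array"},"newtons":{"type":"number"}},"required":["plan"]}

```bash
mkdir -p pics; cat > h.py <<'E'
import numpy as np, cv2
from workcell import bot, grab_frame, regions_of
def cloud(f):
    d=f["depth"]; K=f["camera_matrix"]; v,u=np.indices(d.shape)
    c=np.stack([(u-K[0,2])*d/K[0,0],(v-K[1,2])*d/K[1,1],d],-1)
    return (c-f["t"])@f["R"]
def save(f,n): cv2.imwrite("pics/"+n,f["pixels"][:,:,::-1])
E
python3 - <<'E'
from h import *
np.set_printoptions(precision=3,suppress=True)
for c in("top","side"):
    f=grab_frame(c); save(f,c+"0.png"); P=cloud(f)
    for n in("jig","crest","small_crest","rail","clamp_a","glue_bottle"):
        for r in regions_of(n,c):
            m=r["mask"]&(f["depth"]>0); p=P[m]
            print(c,n,round(r["p"],2),r["box"],m.sum(),np.median(p,0),p.min(0),p.max(0),np.median(f["pixels"][m],0))
print(bot.observe())
E
```

```text
top jig 0.87 [203.7, 170.5, 304.8, 213.8] 3814 [0.621 0.146 0.017] [ 0.58   0.025 -0.003] [0.687 0.275 0.091] [121.  89.  61.]
top crest 0.66 [194.0, 266.1, 297.4, 281.7] 575 [0.441 0.145 0.07 ] [ 0.424  0.046 -0.004] [0.46  0.264 0.119] [192. 157. 116.]
top crest 0.23 [335.2, 195.1, 422.1, 233.4] 2061 [ 0.577 -0.139  0.013] [ 0.54  -0.242 -0.003] [ 0.628 -0.046  0.091] [127.  94.  65.]
top small_crest 0.89 [358.7, 260.5, 415.1, 274.8] 302 [ 0.456 -0.142  0.072] [ 0.443 -0.208  0.007] [ 0.469 -0.09   0.119] [177.5 145.5 108. ]
top rail 0.62 [337.3, 195.2, 422.1, 232.5] 2024 [ 0.575 -0.139  0.013] [ 0.54  -0.237 -0.003] [ 0.625 -0.046  0.085] [127.  94.  65.]
top clamp_a 0.9 [348.9, 191.0, 361.9, 225.1] 372 [ 0.586 -0.078  0.091] [ 0.549 -0.094  0.013] [ 0.619 -0.065  0.146] [33. 34. 36.]
top clamp_a 0.7 [399.0, 191.5, 425.9, 221.1] 460 [ 0.589 -0.199  0.088] [ 0.554 -0.246  0.004] [ 0.625 -0.187  0.146] [34. 34. 36.]
top clamp_a 0.54 [323.6, 251.3, 342.0, 283.0] 370 [ 0.458 -0.024  0.058] [ 0.428 -0.046 -0.004] [ 0.495 -0.005  0.115] [136.   45.5  44. ]
top glue_bottle 0.67 [315.2, 1
[... 1087 characters left out ...]
 [ 0.59  -0.204  0.088] [ 0.552 -0.218 -0.002] [ 0.639 -0.116  0.147] [70. 62. 53.]
side glue_bottle 0.74 [370.8, 185.1, 395.0, 236.2] 895 [ 0.738 -0.035  0.077] [ 0.72  -0.049 -0.001] [0.782 0.071 0.136] [137. 133. 129.]
{'clock': 0.7, 'qpos': array([ 1.094,  0.521, -0.036,  1.6  ,  0.021,  1.021, -0.113]), 'qd': array([-0.001, -0.   ,  0.001, -0.   , -0.001,  0.   , -0.001]), 'joint_efforts': array([ -0.002, -92.668,   1.978, -37.021,   0.018,   0.002,   0.   ]), 'position': array([ 0.247, -0.574,  0.245]), 'tool_rot': array([-3.142, -0.   ,  0.407]), 'force': array([-0.195, -0.588,  0.325]), 'moment': array([ 0.01 ,  0.04 , -0.091]), 'finger_force': 0.0, 'grip_width': 0.08476273715938218}
```

```bash
python3 - <<'E'
from h import *
np.set_printoptions(precision=4,suppress=True)
def line(p,n):
    v,_,_ = 0,0,0
    vx,vy,x,y=cv2.fitLine(p[:,:2].astype(np.float32),cv2.DIST_HUBER,0,.001,.001).ravel()
    d=np.array([vx,vy]);d*=np.sign(d[1]);s=(p[:,:2]-[x,y])@d
    lo,hi=np.percentile(s,[1,99]); c=np.array([x,y])+d*(lo+hi)/2
    nrm=np.array([d[1],-d[0]]); w=(p[:,:2]-c)@nrm
    print(n,len(p),"mid",c,"len",hi-lo,"thetaZ",np.arctan2(-d[0],d[1]),"width",np.percentile(w,[2,50,98]),"z",np.median(p[:,2]))
for c in("top","side"):
    f=grab_frame(c); P=cloud(f); X,Y,Z=P[...,0],P[...,1],P[...,2]
    box=lambda a,b,cc,d,e,g:P[(X>a)&(X<b)&(Y>cc)&(Y<d)&(Z>e)&(Z<g)&(f["depth"]>0)]
    line(box(.40,.48,.03,.28,.064,.076),c+" crest sh")
    line(box(.40,.48,.03,.28,.112,.124),c+" crest tab")
    line(box(.40,.48,.03,.28,.08,.1),c+" crest tabmid")
    line(box(.56,.70,.02,.29,.080,.09),c+" panel")
    line(box(.56,.70,.02,.29,.012,.018),c+" jigbase")
    line(box(.56,.70,.02,.29,.034,.046),c+" lips")
    line(box(.54,.64,-.25,-.04,.068,.076),c+" rail")
    line(box(.54,.64,-.25,-.04,.009,.015),c+" railbase")
    for n,a,b in(("ca",-.12,-.05),("cb",-.25,-.16)):
        line(box(.53,.65,a,b,.125,.15),c+n+" hand")
        line(box(.53,.65,a,b,.09,.11),c+n+" low")
    f2=cv2.resize(f["pixels"][100:300,170:490],(800,500)); cv2.imwrite("pics/z%s.png"%c,f2[:,:,::-1])
E
```

```text
top crest sh 438 mid [0.4414 0.1556] len 0.21711927755642885 thetaZ 0.11253984 width [-0.0057 -0.      0.0058] z 0.07023707082808572
top crest tab 58 mid [0.4413 0.1552] len 0.020747150806092855 thetaZ 0.018099861 width [-0.0061 -0.      0.006 ] z 0.11513876421533979
top crest tabmid 8 mid [0.444  0.1342] len 0.01046557683660114 thetaZ -1.4380823 width [-0.0002 -0.      0.0003] z 0.08791671484460524
top panel 467 mid [0.6213 0.1482] len 0.21459933527870997 thetaZ -0.061574418 width [-0.0047  0.0001  0.0053] z 0.08498320836140948
top jigbase 2078 mid [0.6386 0.1464] len 0.23572154463090764 thetaZ -0.07623692 width [-0.0512  0.0018  0.0366] z 0.015007333630650889
top lips 355 mid [0.6425 0.1448] len 0.20117208740992273 thetaZ -0.11001893 width [-0.0477 -0.0007  0.0143] z 0.037757829658075164
top rail 295 mid [ 0.5832 -0.1413] len 0.17636790684003362 thetaZ 0.04797001 width [-0.0257 -0.0003  0.0237] z 0.07192797665372694
top railbase 1452 mid [ 0.5696 -0.1409] len 0.1861455922743683 thetaZ 0.008836464 width [-0.0262 -0.0003  0.0527] z 0.012007508775501401
topca hand 109 mid [ 0.5805 -0.
[... 1394 characters left out ...]
  0.0267] z 0.0736720576120983
side railbase 1271 mid [ 0.563  -0.1435] len 0.18401457889177075 thetaZ 0.044329718 width [-0.0214  0.0014  0.0565] z 0.01342770003120062
sideca hand 137 mid [ 0.5787 -0.0827] len 0.06308144394501623 thetaZ -1.4143599 width [-0.0168  0.0002  0.0108] z 0.14096904076359665
sideca low 69 mid [ 0.5776 -0.084 ] len 0.04179421630070048 thetaZ -1.2200487 width [-0.0112 -0.0001  0.0107] z 0.09867588469768326
sidecb hand 155 mid [ 0.5838 -0.2033] len 0.062210823144558405 thetaZ -1.505186 width [-0.0129  0.0002  0.0108] z 0.14207587025019716
sidecb low 71 mid [ 0.5848 -0.2066] len 0.04072645956686357 thetaZ -1.2195667 width [-0.0107 -0.0004  0.0107] z 0.09892145207326386
```

View pics/ztop.png

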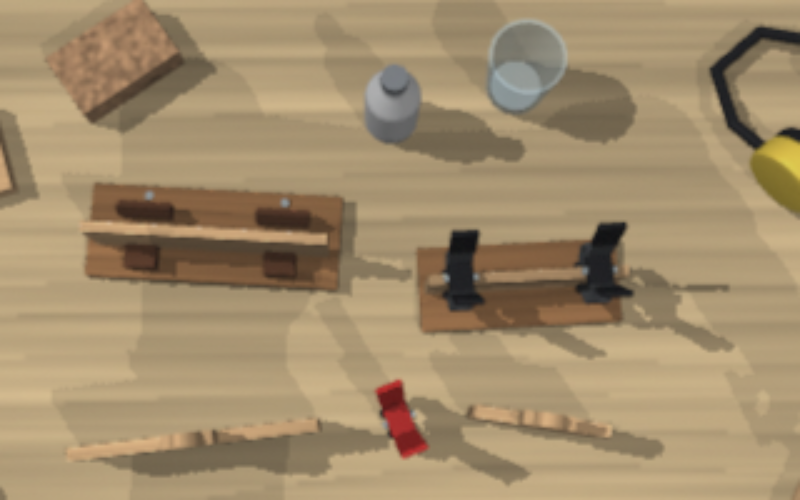

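View pics/side0.png

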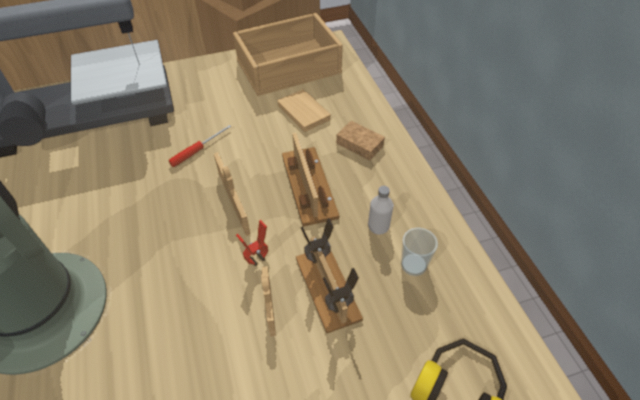

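The top view has left = +y and up = +x. The long crest runs from (70,455) to (320,425), the jig panel from (85,228) to (325,238), and the black clamps sit on the rail at (462,270) and (605,262). The red look-alike is at (400,418). Next I need to know which side the channel is on, and get finer fits.

```bash
python3 - <<'E'
from h import *
np.set_printoptions(precision=4,suppress=True)
for c in("top","side"):
    f=grab_frame(c); P=cloud(f); ok=f["depth"]>0
    def loc(o,th):
        d=P[...,:2]-o; return np.stack([d@[np.cos(th),np.sin(th)],d@[-np.sin(th),np.cos(th)],P[...,2]],-1)
    o=[.6213,.1482] if c=="top" else [.6182,.1482]
    L=loc(o,-.0625)[ok]
    near=L[(abs(L[:,0])<.08)&(abs(L[:,1])<.13)]
    b=near[abs(near[:,2]-(.015 if c=="top" else .0165))<.0025]; print(c,"base u",np.percentile(b[:,0],[1,99]),"v",np.percentile(b[:,1],[1,99]))
    for s in(1,-1):
        q=near[(near[:,0]*s>.01)&(near[:,2]>.022)]; print(" side",s,np.percentile(q[:,2],[50,95,99]),"u",np.percentile(q[:,0],[2,98]),"v",np.percentile(q[:,1],[2,98]))
    X,Y,Z=np.moveaxis(P,-1,0); zo=0 if c=="top" else .002
    m=ok&(X>.565)&(X<.60)&(abs(Z-.072-zo)<.003)&((Y<-.222)&(Y>-.25)|(Y>-.18)&(Y<-.1)|(Y>-.062)&(Y<-.04))
    p=P[m]; k=np.polyfit(p[:,1],p[:,0],1); print(" rail n",m.sum(),"slope dx/dy",k[0],"x at -.14",np.polyval(k,-.14),"y",p[:,1].min(),p[:,1].max())
    for a,bb in((-.12,-.05),(-.26,-.165)):
        m=ok&(X>.53)&(X<.65)&(Y>a)&(Y<bb)&(Z>.132)&(Z<.150); p=P[m]; far=p[p[:,0]>.58]; nr=p[p[:,0]<.58]
        print(" clamp tops far",np.median(far,0),"near",np.median(nr,0),len(far),len(nr))
E
```

```text
top base u [-0.0342  0.0543] v [-0.1188  0.1169]
 side 1 [0.0366 0.0431 0.0449] u [0.0219 0.036 ] v [-0.0884  0.0876]
 side -1 [0.0324 0.0357 0.0363] u [-0.0267 -0.0103] v [-0.0801  0.0779]
 rail n 188 slope dx/dy -0.04399074655255073 x at -.14 0.5830899856138686 y -0.23040886932757249 -0.051258622807205
 clamp tops far [ 0.6071 -0.0787  0.1413] near [ 0.553  -0.0791  0.1417] 51 42
 clamp tops far [ 0.613  -0.2012  0.1414] near [ 0.5585 -0.2026  0.1424] 54 41
side base u [-0.0344  0.0547] v [-0.1191  0.1188]
 side 1 [0.0376 0.0455 0.0474] u [0.0219 0.0366] v [-0.0888  0.0887]
 side -1 [0.0348 0.0377 0.0386] u [-0.0264 -0.0107] v [-0.0798  0.0802]
 rail n 203 slope dx/dy -0.0462361062354048 x at -.14 0.5803077548772457 y -0.22915268820087015 -0.05037302219895955
 clamp tops far [ 0.604  -0.0789  0.1429] near [ 0.5494 -0.0848  0.1443] 62 40
 clamp tops far [ 0.6099 -0.2019  0.1417] near [ 0.5554 -0.2049  0.1436] 74 49
```

>>> play_rows(
  plan=[
    [[0,0,0],[0,0,-0.95],-1],
    [[0,0,0],[0,0,-0.95],-1],
    [[0,0,0],[0,0,-0.95],-1],
    [[0,0,0],[0,0,-0.95],-1],
    [[0,0,0],[0,0,-0.95],-1],
    [[0,0,0],[0,0,-0.95],-1],
    [[0,0,0],[0,0,-0.95],-1],
    [[0,0,0],[0,0,-0.95],-1],
    [[0,0,0],[0,0,-0.94],-1],
    [[1,0.95,0],[0,0,0],-1],
    [[1,0.95,0],[0,0,0],-1],
    [[1,0.95,0],[0,0,0],-1],
    [[1,0.95,0],[0,0,0],-1],
    [[1,0.95,0],[0,0,0],-1],
    [[1,0.95,0],[0,0,0],-1],
    [[1,0.95,0],[0,0,0],-1],
    [[1,0.95,0],[0,0,0],-1],
  ],
  newtons=40,
)

```text
clock: 3.02
position: [0.4132, -0.3523, 0.2454]
tool_rot: [3.141, 0.0, 1.688]
force: [0.0, -0.5, -0.2]
grip_width: 0.0853
finger_force: 0.0
```

>>> play_rows(
  plan=[
    [[1,0.35,0],[0,0,0],-1],
    [[1,0.35,0],[0,0,0],-1],
    [[1,0.35,0],[0,0,0],-1],
    [[1,0.35,0],[0,0,0],-1],
    [[1,0.35,0],[0,0,0],-1],
    [[1,0.35,0],[0,0,0],-1],
    [[1,0.35,0],[0,0,0],-1],
    [[1,0.35,0],[0,0,0],-1],
    [[1,0.35,0],[0,0,0],-1],
    [[1,0.35,0],[0,0,0],-1],
    [[1,0,0],[0,0,0],-1],
    [[1,0,0],[0,0,0],-1],
    [[1,0,0],[0,0,0],-1],
    [[1,0,0.2],[0,0,0],-1],
    [[1,0,0.5],[0,0,0],-1],
    [[1,0,0.7],[0,0,0],-1],
    [[1,0,0.7],[0,0,0],-1],
    [[1,0,0.7],[0,0,0],-1],
    [[1,0,0.7],[0,0,0],-1],
    [[1,0,0.5],[0,0,0],-1],
  ],
)

```text
clock: 5.52
position: [0.441, 0.1543, 0.1447]
tool_rot: [-3.141, 0.0, 1.688]
force: [-0.4, 0.4, 0.3]
grip_width: 0.0854
finger_force: 0.0
```

>>> play_rows(
  plan=[
    [[0,0,0.7],[0,0,0],-1],
    [[0,0,0.7],[0,0,0],-1],
    [[0,0,0.75],[0,0,0],-1],
    [[0,0,0],[0,0,0],1],
    [[0,0,0],[0,0,0],1],
    [[0,0,0],[0,0,0],1],
    [[0,0,0],[0,0,0],1],
    [[0,0,0],[0,0,0],1],
  ],
)

```text
clock: 6.52
position: [0.4416, 0.1536, 0.0921]
tool_rot: [3.141, -0.0, 1.687]
force: [-0.8, -0.7, 6.4]
grip_width: 0.0117
finger_force: 39.7
```

>>> play_rows(
  plan=[
    [[0,0,-0.5],[0,0,0],1],
    [[0,0,-1],[0,0,0],1],
    [[0,0,-1],[0,0,0],1],
    [[0,0,-1],[0,0,0.3],1],
    [[0,0,-0.8],[0,0,0.3],1],
    [[0,0,0],[0,0,0.3],1],
    [[0,0,0],[0,0,0.3],1],
    [[0.16,0.5,0],[0,0,0],1],
    [[0,0.8,0],[0,0,0],1],
    [[0,1,0],[0,0,0],1],
    [[0,1,0],[0,0,0],1],
    [[0,1,0],[0,0,0],1],
    [[0,1,0],[0,0,0],1],
    [[0,1,0],[0,0,0],1],
    [[0,0.8,0],[0,0,0],1],
    [[0,0.5,0],[0,0,0],1],
    [[0,0,0],[0,0,0],1],
    [[0,0,0],[0,0,0],1],
  ],
)

```text
clock: 8.78
position: [0.6305, 0.1458, 0.1991]
tool_rot: [-3.141, -0.0, 1.508]
force: [-0.1, 0.5, -0.9]
grip_width: 0.0118
finger_force: 39.3
```

```bash
python3 - <<'E'
from h import *
np.set_printoptions(precision=4,suppress=True)
s=bot.observe(); print(s["position"],s["tool_rot"],s["force"],s["grip_width"])
for c in("top","side"):
    f=grab_frame(c); P=cloud(f); ok=f["depth"]>0; save(f,c+"1.png")
    X,Y,Z=np.moveaxis(P,-1,0)
    m=ok&(X>.57)&(X<.69)&(Y>.02)&(Y<.29); p=P[m]
    o=[.6213,.1482] if c=="top" else [.6182,.1482]; th=-.0625
    d=p[:,:2]-o; u=d@[np.cos(th),np.sin(th)]; v=d@[-np.sin(th),np.cos(th)]; z=p[:,2]
    print(c,"zhist",np.histogram(z,np.arange(.08,.26,.01)))
    k=(z>.12)&(z<.19)&(abs(v)>.03)
    zt=np.percentile(z[k],90); print("shoulder z",zt)
    for nm,q in(("crest",k&(z>zt-.008)),("face",k&(z<zt-.008)),("panel",abs(z-.085)<.004)):
        if q.sum()>20:
            a=np.polyfit(v[q],u[q],1); print(nm,q.sum(),"u at 0",a[1],"slope",a[0],"u",np.percentile(u[q]-a[0]*v[q],[3,97]),"v",np.percentile(v[q],[1,99]),"z",np.percentile(z[q],[1,99]))
E
```

```text
[0.6305 0.1458 0.1991] [-3.1412 -0.      1.5083] [-0.1384  0.4658 -0.8636] 0.011833001351882453
top zhist (array([0, 0, 0, 0, 0, 0, 0, 0, 0, 0, 0, 0, 0, 0, 0, 0, 0]), array([0.08, 0.09, 0.1 , 0.11, 0.12, 0.13, 0.14, 0.15, 0.16, 0.17, 0.18,
       0.19, 0.2 , 0.21, 0.22, 0.23, 0.24, 0.25]))Traceback (most recent call last):
  File "<stdin>", line 12, in <module>
    return _quantile_unchecked(
        a, q, axis, out, overwrite_input, method, keepdims, weights)
    return _ureduce(a,
                    func=_quantile_ureduce_func,
    ...<5 lines>...
                    overwrite_input=overwrite_input,
                    method=method)
    r = func(a, **kwargs)
    result = _quantile(arr,
                       quantiles=q,
    ...<2 lines>...
                       out=out,
                       weights=wgt)
    slices_having_nans = np.isnan(arr[-1, ...])
                                  ~~~^^^^^^^^^
IndexError: index -1 is out of bounds for axis 0 with size 0
```

```bash
cat > cr.py <<'E'
from h import *
np.set_printoptions(precision=4,suppress=True)
s=bot.observe(); print(s["position"],s["tool_rot"],s["force"],s["grip_width"])
import sys
for c in sys.argv[1:]:
    f=grab_frame(c); P=cloud(f); ok=f["depth"]>0; save(f,c+"1.png")
    X,Y,Z=np.moveaxis(P,-1,0)
    m=ok&(X>.57)&(X<.69)&(Y>.02)&(Y<.29); p=P[m]
    o=[.6213,.1482] if c=="top" else [.6182,.1482]; th=-.0625
    d=p[:,:2]-o; u=d@[np.cos(th),np.sin(th)]; v=d@[-np.sin(th),np.cos(th)]; z=p[:,2]
    print(c,np.histogram(z,np.arange(.0,.26,.01))[0])
    k=(z>.095)&(z<.19)&(abs(v)>.035)
    if k.sum()<20: continue
    zt=np.percentile(z[k],97)
    for nm,q in(("crest top",k&(z>zt-.004)),("face",k&(z<zt-.01)),("panel",abs(z-.087)<.004)):
        if q.sum()>20:
            a=np.polyfit(v[q],u[q],1); print(nm,q.sum(),"u at 0",a[1],"slope",a[0],"u",np.percentile(u[q]-a[0]*v[q],[3,97]),"v",np.percentile(v[q],[1,99]),"z",np.percentile(z[q],[1,99]))
E
python3 cr.py side
```

```text
[0.6305 0.1458 0.1992] [-3.1414  0.      1.5084] [ 0.5698  0.0737 -1.8174] 0.011173426681970595
side [1000 1217  211  307  102   58   64   60  326   10    2   71   77   77
   65   65   58  169   83   45   71   90   76  108  182]
crest top 142 u at 0 0.007830122533715967 slope -0.020441188660581696 u [0.0025 0.0136] v [-0.1079  0.0923] z [0.1772 0.1825]
face 313 u at 0 0.004587655267604536 slope -0.025122917428085072 u [0.0011 0.0126] v [-0.11    0.1033] z [0.1102 0.1705]
panel 313 u at 0 0.00031050142694601237 slope -0.0010545173089808318 u [-0.0046  0.0054] v [-0.1085  0.1091] z [0.0835 0.0904]
```

View pics/side1.png

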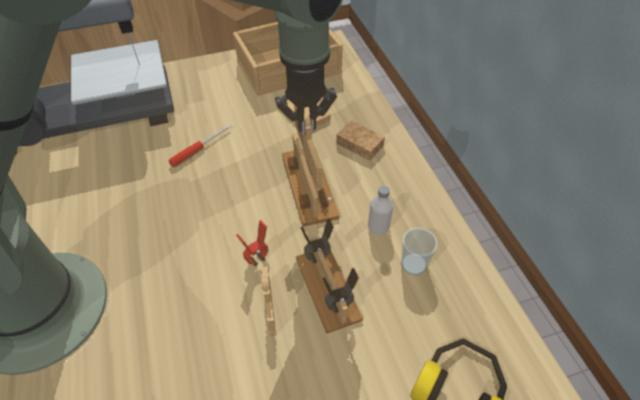

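```bash
cat >> cr.py <<'E'
    for nm,lo,hi in(("panel",.0835,.091),("sh",.172,.19),("mid",.12,.165)):
        print(nm)
        for b in np.arange(-.11,.11,.02):
            q=(v>=b)&(v<b+.02)&(z>lo)&(z<hi)&(u>-.01)&(u<.025)
            if q.sum()>4: print("  v %.2f n %d"%(b+.01,q.sum()),np.percentile(u[q],[5,50,95]),"z",np.percentile(z[q],[5,95]))
E
python3 cr.py side
```

```text
[0.6306 0.1458 0.1993] [-3.1415  0.      1.5083] [ 0.1706 -0.2838 -1.7148] 0.011368128680737171
side [1019 1207  229  298  101   59   64   62  319   15    0   64   77   74
   69   60   65  173   73   53   63   88   81  111  171]
crest top 143 u at 0 0.008123590656700166 slope -0.014526321945885866 u [0.0022 0.0139] v [-0.109   0.0923] z [0.1771 0.1818]
face 302 u at 0 0.004565215042700749 slope -0.026247985058668186 u [0.001  0.0126] v [-0.1103  0.1012] z [0.1119 0.1697]
panel 312 u at 0 0.0002667481483991457 slope 0.0009270210428459061 u [-0.0045  0.0054] v [-0.1076  0.1079] z [0.0834 0.0905]
panel
  v -0.10 n 32 [-0.0043 -0.0001  0.0052] z [0.0854 0.0894]
  v -0.08 n 31 [-0.0043  0.0003  0.0049] z [0.0853 0.0894]
  v -0.06 n 29 [-0.0043  0.0007  0.0051] z [0.0848 0.0897]
  v -0.04 n 32 [-0.0044 -0.0002  0.005 ] z [0.0846 0.0892]
  v -0.02 n 28 [-0.004   0.0004  0.005 ] z [0.0848 0.0893]
  v 0.00 n 26 [-0.0044  0.0004  0.0052] z [0.0857 0.0899]
  v 0.02 n 29 [-0.0043 -0.0002  0.0051] z [0.0845 0.0897]
  v 0.04 n 23 [-0.0044  0.0002  0.005 ] z [0.0856 0.09  ]
  v 0.06 n 26 [-0.0038  
[... 399 characters left out ...]
 0.009  0.0157] z [0.175  0.1888]
  v 0.10 n 7 [0.0043 0.0047 0.0056] z [0.1734 0.1801]
mid
  v -0.10 n 103 [0.0036 0.0086 0.0155] z [0.123  0.1623]
  v -0.08 n 28 [0.0034 0.0039 0.0042] z [0.1227 0.1592]
  v -0.06 n 27 [0.0035 0.0039 0.0043] z [0.1217 0.1604]
  v -0.04 n 28 [0.0033 0.0038 0.0042] z [0.1225 0.1627]
  v -0.02 n 29 [0.0032 0.0039 0.0045] z [0.1251 0.163 ]
  v 0.00 n 26 [0.0035 0.0039 0.0043] z [0.1236 0.1639]
  v 0.02 n 25 [0.0034 0.0038 0.0043] z [0.123  0.1586]
  v 0.04 n 16 [0.0034 0.0037 0.0044] z [0.1251 0.1491]
  v 0.06 n 9 [0.0033 0.004  0.0042] z [0.1242 0.1343]
  v 0.08 n 12 [0.0033 0.0039 0.0043] z [0.1221 0.1455]
  v 0.10 n 8 [0.0031 0.0039 0.0043] z [0.1217 0.1547]
```

>>> play_rows(
  plan=[
    [[0.04,0.16,0],[0,0,0],1],
    [[0,0,0.5],[0,0,0],1],
    [[0,0,0.5],[0,0,0],1],
    [[0,0,0.4],[0,0,0],1],
    [[0,0,0.3],[0,0,0],1],
    [[0,0,0.3],[0,0,0],1],
    [[0,0,0.3],[0,0,0],1],
    [[0,0,0],[0,0,0],1],
  ],
)

```text
clock: 9.93
position: [0.6349, 0.1463, 0.141]
tool_rot: [-3.141, 0.0, 1.508]
force: [0.2, 0.5, -1.3]
grip_width: 0.0114
finger_force: 39.2
```

```bash
sed -i 's/("sh",.172,.19),("mid",.12,.165)/("sh",.11,.14),("mid",.093,.105)/' cr.py; python3 cr.py side
```

```text
[0.6349 0.1463 0.141 ] [-3.1408  0.0002  1.5078] [ 0.2251  0.5418 -1.2779] 0.01143092952229769
side [ 980 1215  201  277   74   77   78   94  331   70   52   79  154   40
   59   78   75   75  164  108  143  160  222  190   72]
crest top 125 u at 0 0.013146982096189043 slope -0.0061274236548353855 u [0.0075 0.019 ] v [-0.107   0.0563] z [0.1196 0.1241]
face 72 u at 0 0.008442848530821133 slope -0.019500009586514034 u [0.0057 0.0156] v [-0.1085  0.1126] z [0.0954 0.1134]
panel 323 u at 0 0.0012721952319471744 slope -0.013099102957647869 u [-0.005   0.0094] v [-0.1079  0.0797] z [0.0831 0.0907]
panel
  v -0.10 n 47 [-0.0039  0.0025  0.0154] z [0.0842 0.0894]
  v -0.08 n 36 [-0.0039  0.0014  0.0077] z [0.084  0.0902]
  v -0.06 n 38 [-0.0041  0.0007  0.0078] z [0.0849 0.0902]
  v -0.04 n 34 [-0.004   0.0013  0.0083] z [0.0847 0.0892]
  v -0.02 n 34 [-0.0043  0.0009  0.008 ] z [0.0848 0.0905]
  v 0.00 n 31 [-0.0044  0.0003  0.008 ] z [0.0849 0.0897]
  v 0.02 n 32 [-0.004   0.0016  0.0081] z [0.0842 0.09  ]
  v 0.04 n 28 [-0.0041  0.0006  0.007 ] z [0.085  0.0901]
  v 0.06 n 23 [-0.0043  0.0001  0.0051] z [0.0851 0.0896]
  v 0.08 n 13 [-0.0037  0.0007  0.0052] z [0.0839 0.0885]
sh
  v -0.10 n 54 [0.0079 0.0127 0.0182] z [0.1117 0.1233]
  v -0.08 n 45 [0.0078 0.0123 0.0189] z [0.113  0.1233]
  v -0.06 n 40 [0.0079 0.0125 0.0189] z [0.1144 0.1233]
  v -0.04 n 42 [0.0078 0.0138 0.0192] z [0.1144 0.1237]
  v -0.02 n 61 [0.0076 0.0127 0.0195] z [0.116  0.1391]
  v 0.00 n 19 [-0.0011  0.0075  0.0243] z [0.1155 0.1374]
mid
  v -0.10 n 21 [0.0081 0.0108 0.0177] z [0.0934 0.1027]
  v -0.08 n 5 [0.0077 0.0079 0.0086] z [0.097  0.1002]
  v -0.06 n 8 [0.0072 0.0078 0.0083] z [0.0939 0.1044]
  v -0.04 n 7 [0.0076 0.008  0.0084] z [0.0947 0.1034]
  v -0.02 n 5 [0.0077 0.0081 0.0084] z [0.0979 0.1021]
  v 0.00 n 6 [0.0076 0.008  0.0085] z [0.0959 0.1014]
  v 0.02 n 6 [0.0076 0.0078 0.0081] z [0.0945 0.1031]
```

>>> play_rows(
  plan=[
    [[0,0,0.3],[0,0,0],1],
    [[0,0,0.3],[0,0,0],1],
    [[0,0,0.3],[0,0,0],1],
    [[0,0,0.2],[0,0,0],1],
    [[0,0,0.15],[0,0,0],1],
    [[0,0,0.1],[0,0,0],1],
    [[0,0,0],[0,0,0],1],
  ],
)

```text
clock: 10.85
position: [0.6351, 0.1464, 0.1077]
tool_rot: [-3.141, -0.0, 1.508]
force: [-0.7, 0.2, -0.7]
grip_width: 0.0116
finger_force: 39.3
```

>>> play_rows(
  plan=[
    [[0,0,0.02],[0,0,0],1],
    [[0,0,0],[0,0,0],0.5],
    [[0,0,0],[0,0,0],0],
    [[0,0,0],[0,0,0],-0.5],
    [[0,0,0],[0,0,0],-1],
    [[0,0,-0.5],[0,0,0],-1],
    [[0,0,-1],[0,0,0],-1],
    [[0,0,-1],[0,0,0],-1],
    [[0,0,-1],[0,0,0],-1],
    [[0,0,-1],[0,0,0],-1],
    [[-1,0,0],[0,0,0],-1],
    [[-1,0,0],[0,0,0],-1],
    [[-1,0,0],[0,0,0],-1],
    [[-1,0,0],[0,0,0],-1],
  ],
)

```text
clock: 12.6
position: [0.6288, 0.0459, 0.2208]
tool_rot: [3.141, -0.0, 1.508]
force: [-0.7, 1.0, -0.4]
grip_width: 0.0853
finger_force: 0.0
```

```bash
sed -i 's/("sh",.11,.14),("mid",.093,.105)/("sh",.0832,.0905),("tab",.095,.14)/; s/(u<.025)/(u<.03)/' cr.py; python3 cr.py side; cp pics/side1.png pics/side2.png
```

```text
[0.6288 0.0459 0.2208] [ 3.1408 -0.0002  1.5079] [-0.7189  0.9821 -0.4043] 0.08531382583336602
side [1025 1250  219  290   99   61   71   87  456   47   28   29   50   30
    0    0    0    0    0    0    0    0   25   61   62]
```

View pics/side2.png

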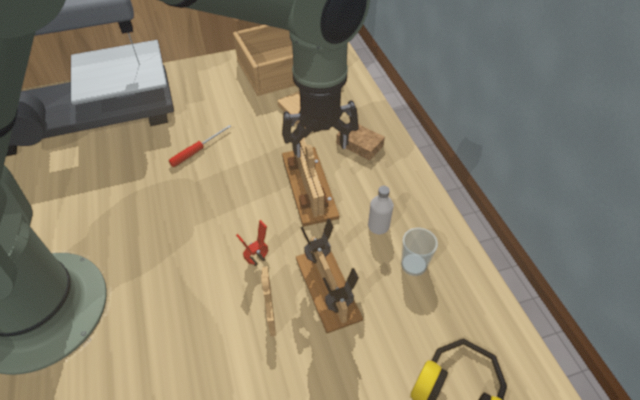

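The side view shows the crest standing in the channel, with its tab around (307,160), and the gripper clear of it. Next is the nearer black clamp, at about (.5805, -.079).

>>> play_rows(
  plan=[
    [[0,0,0],[0,0,-0.72],-1],
    [[-0.9,-0.4,0],[0,0,0],-1],
    [[-1,-0.45,0],[0,0,0],-1],
    [[-1,-0.45,0],[0,0,0],-1],
    [[-1,-0.45,0],[0,0,0],-1],
    [[-1,-0.4,0],[0,0,0],-1],
    [[0,0,1],[0,0,0],-1],
    [[0,0,0.8],[0,0,0],-1],
    [[0,0,0],[0,0,0],-1],
  ],
)

```text
clock: 13.78
position: [0.5802, -0.0781, 0.1745]
tool_rot: [-3.14, -0.0, 1.616]
force: [0.1, -0.1, 0.7]
grip_width: 0.0851
finger_force: 0.0
```

```bash
cat > cl.py <<'E'
from h import *
import sys
np.set_printoptions(precision=4,suppress=True)
s=bot.observe(); print(s["position"],s["tool_rot"])
f=grab_frame("side"); save(f,sys.argv[1]); P=cloud(f)
for r in regions_of("clamp_a","side"):
    m=r["mask"]&(f["depth"]>0); p=P[m]; print(round(r["p"],2),r["box"],"median",np.median(p,0),"pct",np.percentile(p,[3,97],axis=0))
x0,y0,x1,y1=map(int,sys.argv[2:6])
cv2.imwrite("pics/c_"+sys.argv[1],cv2.resize(f["pixels"][y0:y1,x0:x1],None,fx=4,fy=4,interpolation=cv2.INTER_CUBIC)[:,:,::-1])
E
python3 cl.py a1.png 250 170 400 310
```

```text
[ 0.5802 -0.0781  0.1745] [-3.1401 -0.0003  1.6159]
0.92 [237.2, 217.0, 268.6, 265.5] median [ 0.462  -0.0247  0.0556] pct [[ 0.4294 -0.0426  0.0045]
 [ 0.4825 -0.0067  0.1138]]
0.9 [298.3, 215.5, 331.6, 262.4] median [ 0.5813 -0.0822  0.0878] pct [[ 0.5499 -0.0915  0.0401]
 [ 0.606  -0.0656  0.1451]]
0.87 [323.6, 266.7, 357.4, 315.0] median [ 0.588  -0.2043  0.0877] pct [[ 0.5552 -0.2139  0.0397]
 [ 0.6128 -0.1686  0.1452]]
```

View pics/c_a1.png

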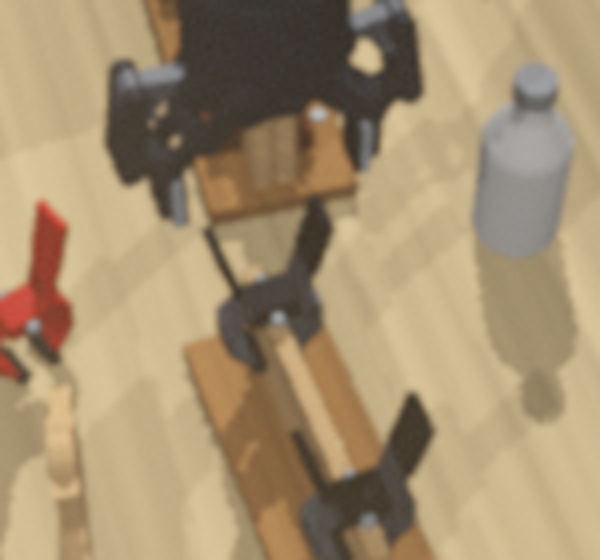

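The open fingers, at (175,200) and (365,140) in the crop, straddle the near clamp's handles at (225,260) and (318,235), so I'll go down and squeeze.

>>> play_rows(
  plan=[
    [[0,0,0.8],[0,0,0],-1],
    [[0,0,0.8],[0,0,0],-1],
    [[0,0,0.54],[0,0,0],-1],
    [[0,0,0],[0,0,0],-0.5],
    [[0,0,0],[0,0,0],0],
    [[0,0,0],[0,0,0],0.5],
    [[0,0,0],[0,0,0],1],
    [[0,0,0],[0,0,0],1],
    [[0,0,0],[0,0,0],1],
    [[0,0,0],[0,0,0],1],
  ],
  newtons=40,
)

```text
clock: 15.12
position: [0.5822, -0.0782, 0.1238]
tool_rot: [3.138, 0.001, 1.616]
force: [-2.2, -0.4, 21.1]
grip_width: 0.0198
finger_force: 39.7
```

>>> play_rows(
  plan=[
    [[0,0,0],[0,0,0],1],
    [[0,0,-0.3],[0,0,0],1],
    [[0,0,-0.5],[0,0,0],1],
    [[0,0,-0.8],[0,0,0],1],
    [[0,0,-1],[0,0,0],1],
    [[0,0,-1],[0,0,0],1],
    [[0,0,-0.9],[0,0,0],1],
    [[0,0,0],[0,0,0],1],
  ],
)

```text
clock: 16.12
position: [0.5813, -0.0782, 0.236]
tool_rot: [3.139, 0.001, 1.616]
force: [0.5, 0.9, -1.9]
grip_width: 0.0195
finger_force: 39.7
```

```bash
python3 cl.py a2.png 240 130 390 270
```

```text
[ 0.5813 -0.0782  0.236 ] [3.1386 0.0006 1.6156]
0.96 [322.6, 267.7, 356.5, 312.7] median [ 0.5892 -0.2037  0.0862] pct [[ 0.5563 -0.2144  0.0019]
 [ 0.6362 -0.1334  0.145 ]]
0.82 [241.4, 221.4, 269.4, 265.7] median [ 0.4619 -0.0245  0.0564] pct [[ 0.4303 -0.0432  0.0098]
 [ 0.4809 -0.0071  0.112 ]]
0.77 [297.8, 180.1, 335.6, 230.7] median [ 0.5805 -0.0846  0.1998] pct [[ 0.5469 -0.0909  0.0725]
 [ 0.6097  0.0344  0.2628]]
```

View pics/c_a2.png

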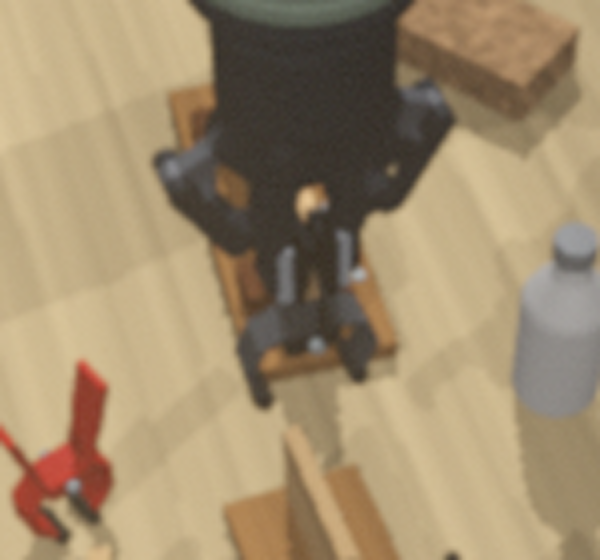

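The clamp is held upright and fully open: housing at (315,325) in the crop, jaw tips at (262,395) and (358,375). Now to carry it over the right spot.

>>> play_rows(
  plan=[
    [[0.26,0.1,0],[0,0,0.36],1],
    [[0.6,0.19,0],[0,0,0.36],1],
    [[0.9,0.2,0],[0,0,0],1],
    [[1,0.2,0],[0,0,0],1],
    [[1,0.2,0],[0,0,0],1],
    [[1,0.2,0],[0,0,0],1],
    [[0.8,0.2,0],[0,0,0],1],
    [[0.6,0,0],[0,0,0],1],
    [[0,0,0],[0,0,0],1],
  ],
)

```text
clock: 17.35
position: [0.6208, 0.075, 0.2336]
tool_rot: [-3.141, -0.0, 1.509]
force: [0.1, -0.5, -1.8]
grip_width: 0.0194
finger_force: 39.7
```

```bash
cat > al.py <<'E'
from h import *
np.set_printoptions(precision=4,suppress=True)
import sys
s=bot.observe(); print(s["position"],s["tool_rot"],s["force"])
f=grab_frame("side"); P=cloud(f); ok=f["depth"]>0
X,Y,Z=np.moveaxis(P,-1,0); th=-.0625
d=P[...,:2]-[.6182,.1482]; u=d@[np.cos(th),np.sin(th)]; v=d@[-np.sin(th),np.cos(th)]
v0=float(sys.argv[1]); g=f["pixels"].max(-1)
for lo in np.arange(.04,.26,.01):
    q=ok&(abs(v-v0)<.025)&(abs(u)<.06)&(Z>lo)&(Z<=lo+.01)&(g<100)
    if q.sum()>3: print("z %.2f n %d"%(lo,q.sum()),"u",np.percentile(u[q],[3,50,97]),"v",np.percentile(v[q],[3,50,97]))
q=ok&(abs(v)<.11)&(u<.03)&(u>-.01)&(Z>.083)&(Z<.0905)&(g>110)
for b in(-.1,-.08,-.05,-.03,.04,.08):
    w=q&(abs(v-b)<.01); 
    if w.sum()>5: print("top",b,w.sum(),np.percentile(u[w],[3,97]),np.histogram(u[w],np.arange(-.008,.03,.003))[0])
q=r=None
E
python3 al.py -.07
```

```text
[0.6208 0.075  0.2336] [-3.1411 -0.0002  1.5092] [ 0.1286 -0.4702 -1.7974]
z 0.15 n 41 u [-0.0272  0.0236  0.0279] v [-0.0864 -0.0816 -0.068 ]
z 0.16 n 30 u [-0.0266 -0.0207  0.0304] v [-0.086  -0.0798 -0.0681]
z 0.17 n 22 u [-0.031  -0.0269  0.0332] v [-0.0836 -0.08   -0.0666]
z 0.18 n 43 u [-0.0306 -0.0257  0.0321] v [-0.0853 -0.0815 -0.0674]
z 0.19 n 137 u [-0.0245  0.0032  0.0277] v [-0.0852 -0.0798 -0.069 ]
z 0.20 n 42 u [-0.014  -0.008   0.0156] v [-0.0854 -0.081  -0.0706]
z 0.21 n 18 u [-0.0076 -0.0036  0.0145] v [-0.0848 -0.0837 -0.0793]
z 0.22 n 20 u [-0.009  -0.0024  0.017 ] v [-0.0856 -0.0835 -0.0782]
z 0.23 n 48 u [-0.0154  0.0091  0.0279] v [-0.086  -0.0815 -0.0722]
z 0.24 n 67 u [-0.0164  0.0009  0.0257] v [-0.0867 -0.0796 -0.0652]
z 0.25 n 89 u [-0.0176  0.0075  0.0259] v [-0.0857 -0.0795 -0.0637]
top -0.1 74 [-0.0041  0.019 ] [ 0 12  9  9  6  8  9  9  9  3  0  0]
top -0.08 70 [-0.0039  0.0197] [ 0 10  8  8  5  8  9  9  9  4  0  0]
top -0.05 65 [-0.0041  0.0187] [ 0  9  7  8  5  8  8  8 10  2  0  0]
top -0.03 55 [-0.0035  0.0193] [0 8 7 7 4 6 7 6 7 3 0 0]
top 0.08 32 [-0.0045  0.0103] [0 7 5 7 4 7 2 0 0 0 0 0]
```

>>> play_rows(
  plan=[
    [[0,0.2,0],[0,0,0],1],
    [[0,0,0.5],[0,0,0],1],
    [[0,0,0.6],[0,0,0],1],
    [[0,0,0.5],[0,0,0],1],
    [[0,0,0.3],[0,0,0],1],
    [[0,0,0],[0,0,0],1],
  ],
)

```text
clock: 18.15
position: [0.6258, 0.0737, 0.1857]
tool_rot: [-3.141, 0.0, 1.508]
force: [0.4, 1.0, -1.6]
grip_width: 0.02
finger_force: 39.7
```

```bash
python3 al.py -.07; python3 cl.py a3.png 240 100 390 240
```

```text
[0.6258 0.0737 0.1857] [-3.1407  0.0001  1.5079] [ 0.3899  0.9681 -1.6185]
z 0.10 n 22 u [-0.0191  0.0297  0.0358] v [-0.0878 -0.0844 -0.0732]
z 0.11 n 43 u [-0.0218 -0.0139  0.0351] v [-0.0861 -0.0792 -0.0652]
z 0.12 n 18 u [-0.0235  0.0354  0.0385] v [-0.0851 -0.0822 -0.0719]
z 0.13 n 28 u [-0.025  -0.0215  0.0371] v [-0.0849 -0.081  -0.067 ]
z 0.14 n 103 u [-0.0205  0.009   0.033 ] v [-0.0863 -0.0811 -0.067 ]
z 0.15 n 74 u [-0.0137 -0.0008  0.0255] v [-0.0862 -0.0801 -0.0698]
z 0.16 n 20 u [-0.0032  0.      0.019 ] v [-0.086  -0.0831 -0.0752]
z 0.17 n 17 u [-0.0018  0.016   0.0248] v [-0.0862 -0.0849 -0.0781]
z 0.18 n 39 u [-0.0094  0.0139  0.0314] v [-0.0877 -0.0839 -0.0701]
z 0.19 n 55 u [-0.0121  0.0064  0.0314] v [-0.0867 -0.0822 -0.0743]
z 0.20 n 72 u [-0.0132  0.0064  0.0294] v [-0.0866 -0.0822 -0.0688]
z 0.21 n 91 u [-0.0151  0.0128  0.0348] v [-0.0868 -0.0806 -0.0693]
z 0.22 n 147 u [-0.0297  0.0213  0.0502] v [-0.0864 -0.0832 -0.0668]
z 0.23 n 119 u [-0.0341  0.0205  0.055 ] v [-0.0874 -0.0836 -0.0645]
z 0.24 n 125 u [-0.0379  0.0196  0.0578] v [-0.0912 -0.0849 -0.0694]
z
[... 157 characters left out ...]
  0.0197] [ 1 10  9 10  4  6 10  9  9  5  0  0]
top -0.05 60 [-0.0039  0.0194] [ 0  7  7 11  4  6  7  9  6  3  0  0]
top -0.03 14 [-0.0043  0.0083] [0 4 4 5 0 0 1 0 0 0 0 0]
top 0.04 23 [-0.0041  0.005 ] [0 6 6 6 5 0 0 0 0 0 0 0]
top 0.08 6 [0.0091 0.0145] [0 0 0 0 0 2 2 2 0 0 0 0]
[0.626  0.0738 0.1862] [-3.1414 -0.0001  1.5079]
0.78 [298.6, 137.8, 328.4, 184.8] median [0.6222 0.0683 0.1499] pct [[0.5906 0.0604 0.0156]
 [0.6755 0.1893 0.2134]]
0.67 [322.5, 268.7, 356.5, 314.2] median [ 0.5873 -0.2051  0.0877] pct [[ 0.5554 -0.2138  0.0419]
 [ 0.6105 -0.1916  0.1444]]
0.66 [238.0, 220.2, 269.4, 265.4] median [ 0.4638 -0.0242  0.0556] pct [[ 0.4313 -0.0409  0.0093]
 [ 0.4822 -0.008   0.1132]]
```

View pics/c_a3.png

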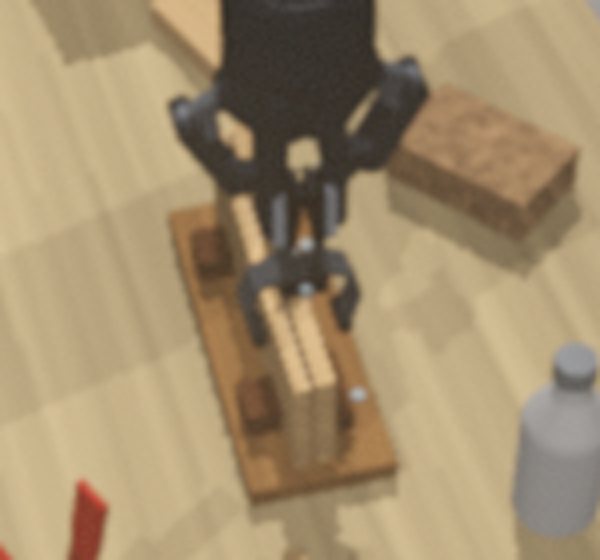

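The jaws, at u -.0235 and .0385, are centred on the stack at .0076, so I'll lower it.

>>> play_rows(
  plan=[
    [[0,0,0.4],[0,0,0],1],
    [[0,0,0.4],[0,0,0],1],
    [[0,0,0.4],[0,0,0],1],
    [[0,0,0.3],[0,0,0],1],
    [[0,0,0.2],[0,0,0],1],
    [[0,0,0.15],[0,0,0],1],
    [[0,0,0.05],[0,0,0],1],
    [[0,0,0],[0,0,0],1],
  ],
)

```text
clock: 19.3
position: [0.6261, 0.0737, 0.1389]
tool_rot: [3.141, -0.0, 1.508]
force: [0.2, 0.2, -0.4]
grip_width: 0.0195
finger_force: 39.7
```

>>> play_rows(
  plan=[
    [[0,0,0.04],[0,0,0],1],
    [[0,0,0.04],[0,0,0],1],
    [[0,0,0],[0,0,0],1],
  ],
)

```text
clock: 19.68
position: [0.6264, 0.0738, 0.1373]
tool_rot: [3.141, -0.0, 1.508]
force: [0.5, -0.3, 4.3]
grip_width: 0.0197
finger_force: 40.2
```

>>> play_rows(
  plan=[
    [[0,0,0],[0,0,0],0.4],
    [[0,0,0],[0,0,0],0.2],
    [[0,0,0],[0,0,0],0],
    [[0,0,0],[0,0,0],-0.3],
    [[0,0,0],[0,0,0],-0.6],
    [[0,0,0],[0,0,0],-1],
    [[0,0,0],[0,0,0],-1],
    [[0,0,-0.5],[0,0,0],-1],
    [[0,0,-0.8],[0,0,0],-1],
    [[0,0,-1],[0,0,0],-1],
    [[0,0,-1],[0,0,0],-1],
  ],
)

```text
clock: 21.05
position: [0.6262, 0.0738, 0.2218]
tool_rot: [3.14, -0.0, 1.508]
force: [0.4, -0.4, -0.8]
grip_width: 0.0852
finger_force: 0.0
```

```bash
python3 al.py -.07; python3 cl.py a4.png 240 100 390 240
```

```text
[0.6262 0.0738 0.2218] [ 3.1403 -0.0004  1.5079] [ 0.3563 -0.3614 -0.8139]
z 0.04 n 12 u [-0.0042  0.0279  0.0316] v [-0.0878 -0.0801 -0.0715]
z 0.05 n 12 u [-0.0134 -0.0051  0.0158] v [-0.0866 -0.0833 -0.0541]
z 0.06 n 46 u [-0.014  -0.0071  0.0305] v [-0.0858 -0.079  -0.0644]
z 0.07 n 27 u [-0.019   0.0304  0.0339] v [-0.0841 -0.0801 -0.0669]
z 0.08 n 14 u [-0.0219 -0.0188  0.0357] v [-0.0847 -0.0809 -0.077 ]
z 0.09 n 53 u [-0.0204  0.001   0.0325] v [-0.0871 -0.0831 -0.0708]
z 0.10 n 112 u [-0.014   0.0052  0.0269] v [-0.0855 -0.0791 -0.068 ]
z 0.11 n 20 u [-0.0079  0.0195  0.0226] v [-0.0871 -0.0822 -0.0711]
z 0.12 n 18 u [-0.0082  0.0211  0.0236] v [-0.0867 -0.0845 -0.0735]
z 0.13 n 19 u [-0.0082  0.0216  0.0258] v [-0.0869 -0.0848 -0.0706]
z 0.14 n 22 u [-0.0105  0.0233  0.0276] v [-0.088  -0.0842 -0.0721]
z 0.15 n 23 u [-0.0102  0.0248  0.0278] v [-0.087  -0.0846 -0.0709]
z 0.16 n 31 u [-0.0115  0.0255  0.0295] v [-0.0868 -0.0802 -0.0684]
z 0.23 n 19 u [-0.0431  0.0524  0.0554] v [-0.0843 -0.0794 -0.0764]
z 0.24 n 28 u [-0.0448  0.0528  0.0563] v [-0.0849 -0.0808 -0.0751]
z 0.25 n 24 u [-0.0441 -0.0389  0.0571] v [-0.084  -0.0808 -0.0756]
top -0.1 62 [-0.004   0.0159] [ 0 12  8  9  8  7  8  8  2  0  0  0]
top -0.08 33 [-0.0035  0.0171] [0 4 3 5 4 5 5 4 3 0 0 0]
top -0.05 13 [-0.0041  0.017 ] [0 2 0 0 2 2 3 2 2 0 0 0]
top -0.03 40 [-0.0046  0.0171] [0 8 0 0 3 9 7 9 4 0 0 0]
top 0.04 31 [-0.0044  0.0073] [0 6 7 5 9 4 0 0 0 0 0 0]
top 0.08 47 [-0.0032  0.0168] [0 3 7 6 8 8 5 6 4 0 0 0]
[0.6274 0.0741 0.225 ] [ 3.1366 -0.0012  1.5077]
0.81 [322.6, 267.2, 356.8, 312.2] median [ 0.5858 -0.2048  0.0882] pct [[ 0.555  -0.214   0.0419]
 [ 0.61   -0.1908  0.1453]]
0.64 [300.1, 155.4, 328.6, 196.6] median [0.6227 0.0694 0.1036] pct [[0.593  0.0605 0.0282]
 [0.6483 0.1254 0.1652]]
0.61 [240.6, 217.0, 269.9, 266.7] median [ 0.4635 -0.0243  0.0553] pct [[ 0.4308 -0.0416  0.0062]
 [ 0.4825 -0.0076  0.1135]]
```

View pics/c_a4.png

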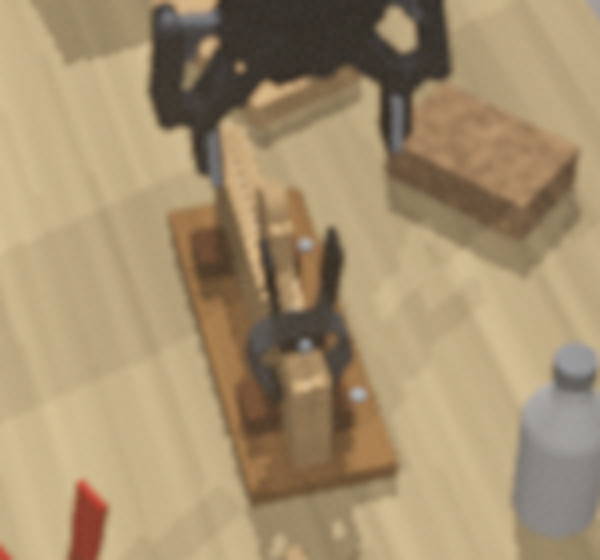

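The first clamp is clipped on (housing at (305,325) in the crop) and the crest is now flush. On to the second clamp.

>>> play_rows(
  plan=[
    [[0,0,0],[0,0,-0.72],-1],
    [[-0.95,-0.2,0],[0,0,0],-1],
    [[-1,-0.2,0],[0,0,0],-1],
    [[-1,-0.2,0],[0,0,0],-1],
    [[-1,-0.2,0],[0,0,0],-1],
    [[-1,-0.2,0],[0,0,0],-1],
    [[-1,-0.2,0],[0,0,0],-1],
    [[-1,-0.2,0],[0,0,0],-1],
    [[-1,-0.2,0],[0,0,0],-1],
    [[-1,-0.2,0],[0,0,0],-1],
    [[-1,-0.2,0],[0,0,0],-1],
    [[-1,-0.11,0],[0,0,0],-1],
    [[0,0,1],[0,0,0],-1],
    [[0,0,0.8],[0,0,0],-1],
    [[0,0,0],[0,0,0],-1],
  ],
)

```text
clock: 23.08
position: [0.5849, -0.2016, 0.1729]
tool_rot: [-3.139, -0.001, 1.616]
force: [-0.0, 0.9, 0.7]
grip_width: 0.0851
finger_force: 0.0
```

>>> play_rows(
  plan=[
    [[0,0.03,0.8],[0,0,0],-1],
    [[0,0,0.8],[0,0,0],-1],
    [[0,0,0.5],[0,0,0],-1],
    [[0,0,0],[0,0,0],-0.5],
    [[0,0,0],[0,0,0],0],
    [[0,0,0],[0,0,0],0.5],
    [[0,0,0],[0,0,0],1],
    [[0,0,0],[0,0,0],1],
    [[0,0,0],[0,0,0],1],
    [[0,0,0],[0,0,0],1],
    [[0,0,0],[0,0,0],1],
  ],
  newtons=40,
)

```text
clock: 24.45
position: [0.5878, -0.2024, 0.1242]
tool_rot: [3.138, 0.001, 1.616]
force: [-3.6, 0.5, 18.8]
grip_width: 0.0197
finger_force: 39.8
```

>>> play_rows(
  plan=[
    [[0,0,-0.3],[0,0,0],1],
    [[0,0,-0.5],[0,0,0],1],
    [[0,0,-0.8],[0,0,0],1],
    [[0,0,-1],[0,0,0],1],
    [[0,0,-1],[0,0,0],1],
    [[0,0,-1],[0,0,0],1],
    [[0,0,-1],[0,0,0],1],
    [[0,0,-0.5],[0,0,0],1],
    [[0,0,0],[0,0,0.36],1],
    [[0,0,0],[0,0,0.36],1],
    [[0,0,0],[0,0,0],1],
  ],
)

```text
clock: 25.82
position: [0.5862, -0.202, 0.2745]
tool_rot: [-3.141, 0.0, 1.508]
force: [0.2, -0.4, -0.1]
grip_width: 0.0194
finger_force: 39.7
```

>>> play_rows(
  plan=[
    [[0.4,0,0],[0,0,0],1],
    [[0.7,0,0],[0,0,0],1],
    [[1,0.1,0],[0,0,0],1],
    [[1,0.1,0],[0,0,0],1],
    [[1,0.1,0],[0,0,0],1],
    [[1,0.1,0],[0,0,0],1],
    [[1,0.1,0],[0,0,0],1],
    [[1,0.1,0],[0,0,0],1],
    [[1,0.1,0],[0,0,0],1],
    [[1,0.1,0],[0,0,0],1],
    [[1,0.03,0],[0,0,0],1],
    [[1,0,0],[0,0,0],1],
    [[1,0,0],[0,0,0],1],
    [[1,0,0],[0,0,0],1],
    [[1,0,0],[0,0,0],1],
    [[1,0,0],[0,0,0],1],
    [[1,0,0],[0,0,0],1],
    [[0.8,0,0],[0,0,0],1],
    [[0,0,0],[0,0,0],1],
  ],
)

```text
clock: 28.2
position: [0.6329, 0.2207, 0.2742]
tool_rot: [-3.141, -0.001, 1.511]
force: [0.2, -0.8, -0.7]
grip_width: 0.0196
finger_force: 39.7
```

```bash
python3 al.py .06; python3 cl.py a5.png 220 60 370 200
```

```text
[0.6329 0.2207 0.2742] [-3.1412 -0.0008  1.5108] [ 0.2208 -0.7796 -0.6961]
z 0.19 n 26 u [-0.0222  0.0265  0.0321] v [0.0601 0.0644 0.0762]
z 0.20 n 27 u [-0.0237  0.0297  0.0347] v [0.0636 0.0664 0.0766]
z 0.21 n 8 u [0.0337 0.0352 0.0374] v [0.0657 0.0684 0.0738]
z 0.22 n 17 u [-0.0252 -0.001   0.0352] v [0.062  0.0642 0.0743]
z 0.23 n 124 u [-0.0221  0.005   0.0301] v [0.0617 0.0664 0.081 ]
z 0.24 n 41 u [-0.0123 -0.005   0.0242] v [0.0627 0.0689 0.0786]
z 0.25 n 26 u [-0.0045 -0.0001  0.0177] v [0.0613 0.0649 0.0761]
top -0.1 69 [-0.0043  0.0165] [ 0 10 11  9  9  9  9  8  4  0  0  0]
top -0.08 30 [-0.0039  0.0163] [0 4 5 4 3 4 3 5 2 0 0 0]
top -0.05 13 [-0.0041  0.017 ] [0 2 0 0 2 2 3 2 2 0 0 0]
top -0.03 38 [-0.0045  0.0175] [0 9 0 0 1 8 6 9 5 0 0 0]
top 0.04 35 [-0.0045  0.0072] [ 0  8 10  6  9  2  0  0  0  0  0  0]
top 0.08 52 [-0.0041  0.0168] [0 9 6 7 6 7 6 7 4 0 0 0]
[0.6333 0.219  0.2742] [-3.1413  0.      1.5091]
0.88 [299.8, 154.7, 326.1, 198.7] median [0.622  0.0689 0.1037] pct [[0.593  0.0607 0.0253]
 [0.6483 0.1217 0.166 ]]
0.78 [237.6, 219.1, 271.8, 268.0] median [ 0.4617 -0.0247  0.0552] pct [[ 0.4292 -0.0421  0.0018]
 [ 0.4825 -0.0058  0.114 ]]
0.56 [282.5, 65.9, 309.6, 115.4] median [0.6335 0.2141 0.2371] pct [[0.598  0.2065 0.0245]
 [0.7188 0.4722 0.3009]]
```

View pics/c_a5.png

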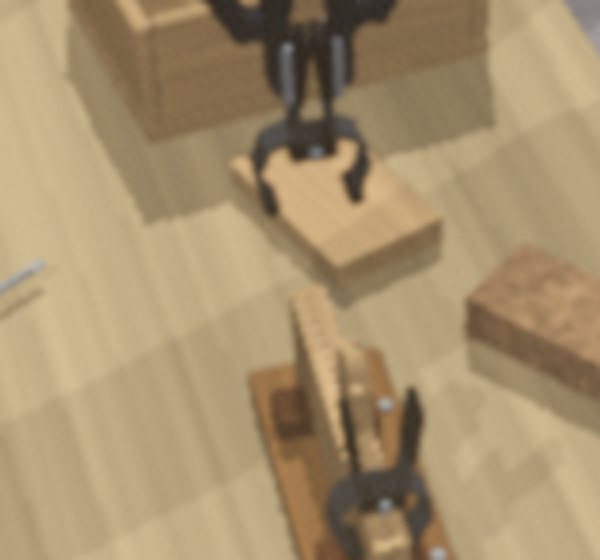

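The second clamp hangs open over the left shoulder, with its jaw centre at u .0057 against the stack's .0063. Lowering it now.

>>> play_rows(
  plan=[
    [[0,0.02,0.5],[0,0,0],1],
    [[0,0,0.8],[0,0,0],1],
    [[0,0,0.8],[0,0,0],1],
    [[0,0,0.6],[0,0,0],1],
    [[0,0,0.5],[0,0,0],1],
    [[0,0,0.5],[0,0,0],1],
    [[0,0,0.5],[0,0,0],1],
    [[0,0,0.4],[0,0,0],1],
    [[0,0,0.4],[0,0,0],1],
    [[0,0,0.2],[0,0,0],1],
    [[0,0,0.1],[0,0,0],1],
    [[0,0,0.05],[0,0,0],1],
    [[0,0,0],[0,0,0],1],
  ],
)

```text
clock: 29.98
position: [0.6343, 0.2182, 0.1407]
tool_rot: [3.141, -0.0, 1.508]
force: [0.3, -0.4, -1.3]
grip_width: 0.0194
finger_force: 39.7
```

>>> play_rows(
  plan=[
    [[0,0,0.05],[0,0,0],1],
    [[0,0,0.05],[0,0,0],1],
    [[0,0,0.04],[0,0,0],1],
    [[0,0,0],[0,0,0],1],
  ],
)

```text
clock: 30.48
position: [0.6344, 0.2183, 0.1376]
tool_rot: [3.141, -0.0, 1.508]
force: [-1.5, -1.2, 6.1]
grip_width: 0.0192
finger_force: 40.5
```

Contact. Releasing and retreating.

>>> play_rows(
  plan=[
    [[0,0,0],[0,0,0],0.4],
    [[0,0,0],[0,0,0],0.2],
    [[0,0,0],[0,0,0],0],
    [[0,0,0],[0,0,0],-0.3],
    [[0,0,0],[0,0,0],-0.6],
    [[0,0,0],[0,0,0],-1],
    [[0,0,0],[0,0,0],-1],
    [[0,0,-0.5],[0,0,0],-1],
    [[0,0,-0.8],[0,0,0],-1],
    [[0,0,-1],[0,0,0],-1],
    [[0,0,-1],[0,0,0],-1],
    [[0,0,-1],[0,0,0],-1],
    [[0,0,-1],[0,0,0],-1],
    [[0,0,0],[0,0,0],-1],
    [[0,0,0],[0,0,0],-1],
  ],
)

```text
clock: 32.35
position: [0.6341, 0.2181, 0.27]
tool_rot: [3.141, -0.0, 1.508]
force: [0.2, -0.3, -0.2]
grip_width: 0.085
finger_force: 0.0
```

```bash
python3 al.py .06; python3 cl.py a6.png 220 100 370 240
```

```text
[0.6341 0.2181 0.27  ] [ 3.1412 -0.      1.5077] [ 0.2095 -0.2693 -0.1712]
z 0.05 n 8 u [-0.011  -0.0078 -0.0043] v [0.059  0.0636 0.0807]
z 0.06 n 20 u [-0.0128 -0.0078 -0.0044] v [0.0592 0.0683 0.078 ]
z 0.07 n 6 u [-0.0183 -0.015   0.0326] v [0.0635 0.0667 0.0737]
z 0.08 n 14 u [-0.0211 -0.0035  0.034 ] v [0.0604 0.0647 0.0773]
z 0.09 n 31 u [-0.02    0.0015  0.032 ] v [0.0608 0.0629 0.0741]
z 0.10 n 101 u [-0.0157  0.0069  0.028 ] v [0.0595 0.0651 0.0779]
z 0.11 n 15 u [-0.0076  0.0195  0.022 ] v [0.0602 0.0631 0.0731]
z 0.12 n 16 u [-0.0078  0.0205  0.0223] v [0.0584 0.0622 0.0776]
z 0.13 n 13 u [-0.008   0.0221  0.0245] v [0.0589 0.0606 0.0693]
z 0.14 n 19 u [-0.009   0.0231  0.0276] v [0.058  0.0618 0.0712]
z 0.15 n 17 u [-0.0112  0.0239  0.0277] v [0.0573 0.0604 0.0662]
z 0.16 n 29 u [-0.0127 -0.0079  0.0288] v [0.0581 0.065  0.0772]
top -0.1 66 [-0.0042  0.0161] [ 0  8 10 11  9  7  8 10  3  0  0  0]
top -0.08 33 [-0.0041  0.0172] [0 4 5 5 4 4 3 4 4 0 0 0]
top -0.05 13 [-0.0039  0.0171] [0 2 0 0 2 2 2 3 2 0 0 0]
top -0.03 38 [-0.0043  0.0171] [0 7 0 0 3 8 7 9 4 0 0 0]
top 0.04 31 [-0.0043  0.0075] [ 0  7  6 10  6  2  0  0  0  0  0  0]
[0.634  0.2181 0.2696] [-3.1414  0.0002  1.5078]
0.95 [285.6, 113.6, 308.2, 156.4] median [0.624  0.2136 0.1073] pct [[0.601  0.2061 0.0643]
 [0.6518 0.2294 0.1666]]
0.93 [301.3, 157.7, 328.9, 197.3] median [0.6241 0.0679 0.1039] pct [[0.5931 0.0605 0.021 ]
 [0.6527 0.1203 0.165 ]]
0.83 [237.6, 217.8, 269.3, 267.9] median [ 0.4619 -0.0243  0.0555] pct [[ 0.4285 -0.0423  0.0014]
 [ 0.4847  0.0224  0.1143]]
```

View pics/c_a6.png

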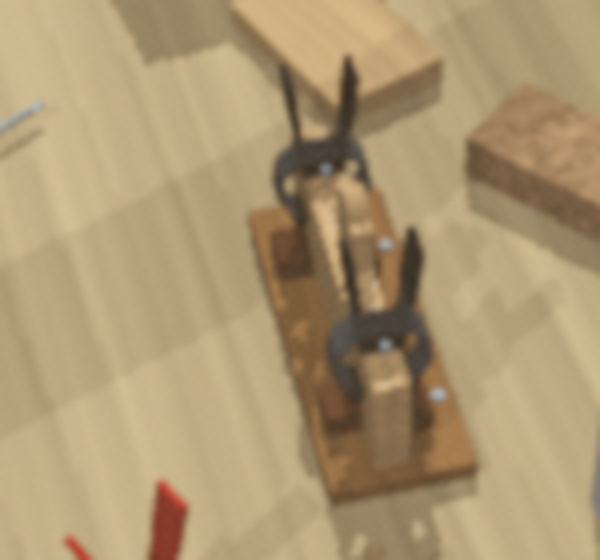

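Both clamps sit fully down, at (322,165) and (382,335) in the crop, one on each side of the tab. The crest is flush and the arm is clear.

```bash
python3 -c "
from workcell import bot
print(bot.job_done())"
```

```text
the job is handed in; nothing more can be done
None
```

I handed the job in at about 32 s on the robot's clock: the crest stands flush against the panel with both black clamps clipped on, one each side of the tab, though no verdict came back.

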